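# Draw the sagging bolt and hold the printer gate ajar

## Task

I need to reach in for the finished print: open the gate of the plywood printer enclosure by its barrel bolt. The bolt sags and its nose catches behind the keeper's bent-up lip, so lift the brass knob a little while you draw the bolt back out of the keeper, then pull the gate about a hand's breadth (8 to 10 cm) ajar and hold it there against its closing spring; you finish while still holding it. Leave the other things on the desk where they are.

Things in the scene. Friction and masses are not known exactly. Their poses are not given: they have to be found in the camera images.
- enclosure: Plywood printer enclosure, open on top, 351 mm wide, 262 mm high, fixed. Origin at desk level, on the shut gate's front-face plane, below the brass knob's axis with the bolt fully shot. x into the enclosure (the gate opens to -x), y along the shut gate from hinge to latch post (post at y 54 to 94 mm), z up. A printer 300 mm high stands inside, over 70 mm behind the gate.
- bolt_knob (a point): Middle of the brass knob's neck, where to take it: round, 14 mm diameter, 34 mm long, its axis straight out of the gate's front; then a head of 25 mm diameter, 8 mm thick. The point is 36 mm out from the gate's face (rod to 18 mm, guide staples to 22 mm out), 232 mm above the desk, 30 mm below the gate's top edge. 50 mm free on either side. Bolt axes: x into the gate, y to the nose, z up.
- bolt_nose (a point): Centre of the end face of the bolt's rod (steel, 10 x 10 mm, 160 mm long), 88 mm from the knob's axis towards the latch post. Under the last 16 mm of the rod hangs a heel 8 mm deep that hooks behind the keeper's lip.
- keeper_lip (a point): Middle of the top edge of the keeper's bent-up lip (dark steel, 4 mm thick, 26 mm from front to back, fixed to the post), in the bolt's way. As the bolt lies, the heel reaches 7 mm lower than this edge and starts 4 mm beyond the lip.
- bolt_draw (a joint): How far the bolt is drawn back, m: 0 fully shot, 0.042 fully drawn. Slides along the gate towards the hinge (enclosure -y while shut), about 1 N friction, stays where left; starts at 0 to 0.003. Unlifted it stops dead at about 0.004; the nose leaves the keeper's strap, so that the gate can open, at 0.02 and is past the lip, wholly out of the keeper, at 0.024.
- bolt_lift (a joint): How far the bolt is rocked up about its tail (70 mm from the knob's axis, away from the nose), rad: 0 hanging on its stop by its weight (about 1.3 N at the knob), 0.12 upper stop. The heel clears the lip above 0.055. Raising the knob 1 mm adds 0.0143: raise it by 4 to 8 mm, best 6. Needed only until the nose is past the lip. The knob turns with it about its own axis.
- gate (a joint): Opening angle of the gate, rad: 0 shut, up to 1.2, swinging out to the enclosure's -x. Hinge springs always pull it shut, with 0.2 N m when shut, 0.33 N m at 0.33 rad (about 2 N at the knob). 0.33 rad is 90 mm of gap at the latch edge.
- gate_hinge (a point): Point on the gate's upright hinge axis, 220 mm from the knob's axis (bolt shot) in the enclosure's -y, on the front-face plane, 143 mm above the desk. Does not move. The bolt and knob turn about this axis with the gate.
- gate_edge (a point): Top front corner of the gate at its latch edge, 270 mm from the hinge axis, 262 mm above the desk. The gate is 12 mm thick plywood around a clear pane; its lower edge is 24 mm above the desk.
- drive: Bystander: grey metal disc drive, 170 x 146 x 41 mm. Origin: centre of its underside.
- tool_case: Bystander: blue tool case, 75 x 130 x 28 mm. Origin: centre of its underside.
- disc: Bystander: white plastic disc with a hole, 120 mm diameter, 4 mm thick. Origin: centre of its underside.
- driver: Bystander: black-handled screwdriver lying on the desk. Origin: its middle, at desk level.
- screw_jar: Bystander: small glass jar of screws, 52 mm diameter, 60 mm high, in front of the latch post, 130 to 170 mm out from the gate's front plane. Origin: centre of its underside.
- pliers: Bystander: pliers with black grips lying in front of the hinge side, 160 mm long, 14 mm high. Origin: below the pivot, at desk level.

How it is judged:
By the outcome, as a careful person would: the job done as asked, in the order asked, and still so for the second after the job is handed in, while the arm keeps its last pose, push and grip.
It also fails if it takes over 35 s, if anything falls off the work surface, if the arm or the gripper's body presses on something with over 40 N, if the wrist force passes 120 N, or if a joint passes its speed limit or range.

## Robot

A 7-joint arm with a two-finger parallel gripper is mounted at the origin on the work surface. World frame = base frame: x ahead of the robot, y to its left, z up, the work surface at z = 0. Lengths are in m, angles in rad, forces in N, time in s.
With the tool pointing down it reaches from about 0.4 to 0.75 m from the base axis. Payload 19.5 kg.
Tool frame: the origin (TCP) lies midway between the tips of the shut fingers; the grasp point (between the pads) lies 19 mm behind it (r.tcp_to_grasp is the distance from the TCP to the grasp point, in m); y points along the fingers, x is the direction in which the jaws open and shut, and the axes are right-handed (so a half turn about y gives the same grasp; the last joint's range is limited). The gripper opens to 85 mm and grips with 20 to 120 N. Pads are 22 mm wide; open, the fingers measure 114 mm over their backs; the gripper's body (76 mm by 85 mm) begins 54 mm behind the grasp point. The pads swing forward as they close: fully open they stand 13 mm farther back than shut.
Start: joints at [-1.252, 0.707, -0.028, 1.485, 0.022, 0.951, -0.075], TCP at [0.203, 0.538, 0.231] pointing down, gripper open.
Joint ranges: [-2.71, 2.71], [-0.32, 2.16], [-1.57, 1.52], [0, 2.45], [-1.46, 4.6], [0, 2.02], [-2.83, 2.83]. Speed limits (rad/s): [1.89, 1.89, 2.57, 2.57, 3.01, 3.01, 3.01].

## Interface

Orientations are given as [roll, pitch, yaw] about the fixed x, y, z axes, in that order (R = Rz(yaw) Ry(pitch) Rx(roll)).
In Python, from plant import monitor, vision, r gives the robot as it stands.
- The arm moves only by the tool servo_tool, never from a script. Its argument "commands" is a list of rows, each an object of numbers: "rx", "ry", "rz": the turn, a rotation vector about the tool's x, y, z in rad; "x", "y", "z": the shift along the tool's x, y, z in mm; "hand": the opening, from 0 (shut) to 1 (fully open). In form: [{"rx": .., "ry": .., "rz": .., "x": .., "y": .., "z": .., "hand": ..}, ...]. A call has 1 to 20 rows; each row is the pose to reach, as a shift and turn from the pose commanded when the call began, along the tool's axes at that moment; what a row does not reach only later rows make up. A row lasts 1/10 s, in which the tool goes at most 50 mm and 8.59 degrees, less where a joint would pass 70% of its speed; a pose out of reach is approached as far as the arm can. A call with a gripper value outside its range is refused whole. The fingers move at their own pace and stop on an object; "force" is the grip in N (left out, the last holds). Time passes only in rows, so rows that repeat a pose let the fingers close. It gives the time, the measured TCP pose, the force and the opening at its end, in the units of the state.
- monitor.get_obs(): the state, without advancing time (a new reading comes with each control period).
- vision.camera(name): name is "scene" or "top" or "wrist"; returns a dict with "pixels" (480x640x3 uint8, red, green, blue), "range_z" (480x640 float32, m along the optical axis (not along the pixel's ray), 0 where there is no reading), "intrinsics" (3x3 intrinsics, pixels), "pose" (4x4, takes a point from camera to world coordinates); the wrist camera has in their place "T_tool_cam" (4x4, takes a point from camera to tool coordinates, whose origin is the TCP and whose axes are the tool frame's). Camera axes: x right, y down, z forward; pixel columns grow to the right and rows downward; lengths in m; the calibration is good to about 2 mm. A picture is of the moment at which its call begins: read the wrist's pose just before it.
- r.hand_in(): hands the job in, once; it reports no verdict.
The state is a dict: "clock": time; "q": joint angles; "qd": joint speeds; "joint_torque": joint torques, N m; "tcp_pos": TCP position; "orientation": TCP orientation; "contact_force": force on the tool from outside, world axes, zero at the start; "torque": the same for the moment, N m; "width": opening from 0.0 (shut) to 1.0 (fully open).
Only numpy, scipy, OpenCV 4.12 (cv2) and the standard library are available. Lean on these libraries where they do the work, as an engineer would, in place of code of your own. Each camera call takes 0.05 s, during which the arm holds its last target.

## Working session

There is one attempt and no reset: what is moved stays moved. The work goes in short steps, Python scripts to look and compute and a tool call to move; the robot and the scene stay as the last step left them, time stands still between calls to the robot, and variables do not carry over. Pictures are saved under pics/ and viewed, and the job is handed in when it is done.

Besides the shell and the picture viewer there is one more tool, called as name(argument=value, ...) on one line, values as JSON. servo_tool: Moves the arm, as the interface text tells. Its arguments: {"type":"object","properties":{"commands":{"type":"array"},"force":{"type":"number"}},"required":["commands"]}

```bash
mkdir -p pics; ls
cat > h.py <<'E'
import numpy as np, cv2, pickle
from scipy.spatial.transform import Rotation as R
from plant import monitor, vision, r
def shot(name,tag):
    o=monitor.get_obs(); c=vision.camera(name)
    cv2.imwrite(f'pics/{tag}.png',c['pixels'][:,:,::-1])
    if name=='wrist':
        T=np.eye(4);T[:3,:3]=R.from_euler('xyz',o['orientation']).as_matrix();T[:3,3]=o['tcp_pos']
        c['pose']=T@c['T_tool_cam']
    pickle.dump({k:np.array(v) for k,v in c.items()},open(f'pics/{tag}.pkl','wb'))
    return c
def load(tag): return pickle.load(open(f'pics/{tag}.pkl','rb'))
def pt(c,u,v,z=None):
    if z is None: z=c['range_z'][v,u]
    p=np.linalg.inv(c['intrinsics'])@[u,v,1]*z
    return (c['pose']@[*p,1])[:3]
def crop(tag,u0,v0,u1,v1,s,out):
    im=cv2.imread(f'pics/{tag}.png')[v0:v1,u0:u1]
    cv2.imwrite(f'pics/{out}.png',cv2.resize(im,None,fx=s,fy=s,interpolation=cv2.INTER_CUBIC))
E
python3 - <<'E'
from h import *
print(monitor.get_obs())
for n in ['scene','top','wrist']:
    c=shot(n,n+'0'); print(n,c['pose'].round(3).tolist(),c['intrinsics'].tolist())
print(r.tcp_to_grasp)
E
```

```text
pics
{'clock': 0.0, 'q': array([-1.25169739,  0.70708743, -0.02762223,  1.48502931,  0.02201662,
        0.95090808, -0.07551978]), 'qd': array([ 3.64969562e-04,  2.48929929e-03, -7.98075261e-04, -2.61534721e-04,
        9.11153473e-04, -5.65984443e-05, -8.50104325e-04]), 'joint_torque': array([ 1.18819458e-03, -8.83211088e+01,  1.23532176e+00, -2.36176318e+01,
        1.69226644e-02,  6.28281836e-03,  1.11927404e-04]), 'tcp_pos': array([0.20289169, 0.53771406, 0.23082923]), 'orientation': array([-1.57084423e+00,  1.12815893e-03,  1.20999187e+00]), 'contact_force': array([-0.06112199, -0.27783931,  0.74119246]), 'torque': array([0.02434171, 0.0156763 , 0.00961474]), 'width': 0.9985423327899428}
scene [[0.806, 0.44, -0.397, 0.993], [0.592, -0.581, 0.558, -0.768], [0.015, -0.685, -0.728, 0.939], [0.0, 0.0, 0.0, 1.0]] [[446.29343296820696, 0.0, 323.2022967961969], [0.0, 446.29343296820696, 236.62663794518394], [0.0, 0.0, 1.0]]
top [[0.034, -0.975, 0.218, 0.297], [-0.999, -0.034, 0.003, -0.168], [0.005, -0.218, -0.976, 1.496], [0.0, 0.0, 0.0, 1.0]] [[548.2832002184575, 0.0, 312.3538249334585], [0.0, 548.2832002184575, 231.60755795851463], [0.0, 0.0, 1.0]]
wrist [[0.353, 0.884, 0.307, 0.124], [0.936, -0.333, -0.116, 0.568], [-0.0, 0.328, -0.945, 0.372], [0.0, 0.0, 0.0, 1.0]] [[432.0342097913657, 0.0, 328.9267338332709], [0.0, 432.0342097913657, 241.5514001980564], [0.0, 0.0, 1.0]]
0.0187
```

View pics/scene0.png

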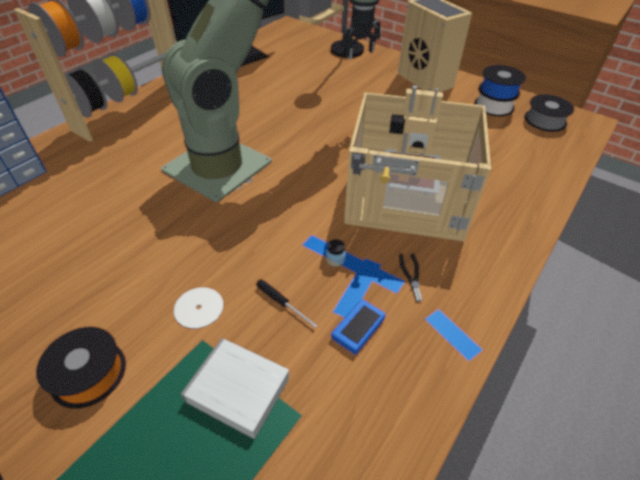

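View pics/top0.png

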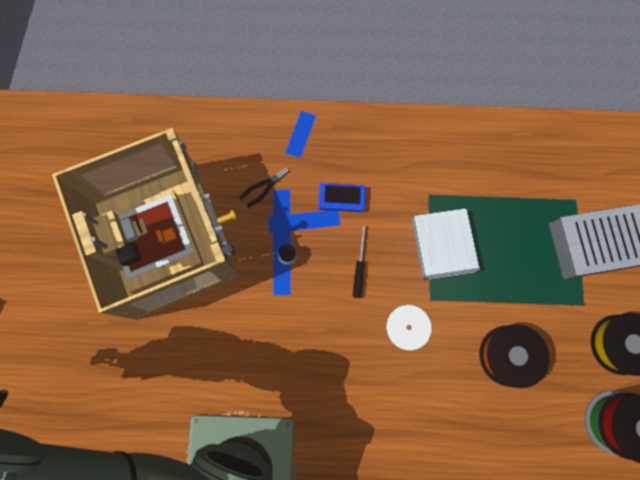

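View pics/wrist0.png

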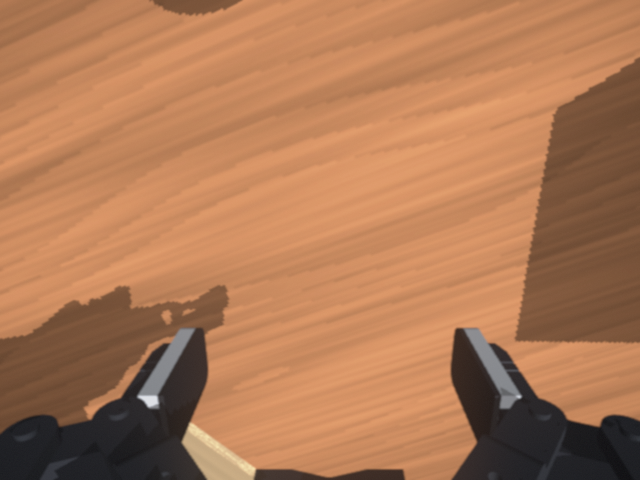

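The scene view shows the enclosure at around (418,165) with the brass knob at about (385,175). In the top view the knob is at about (227,216), the screw jar at (287,254) and the pliers at (265,187). I'll zoom in next.

Run:
```python
from h import *
crop('scene0',335,80,505,250,4.5,'s_c'); crop('top0',40,110,300,320,3,'t_c')
```

```text
(no output)
```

View pics/s_c.png

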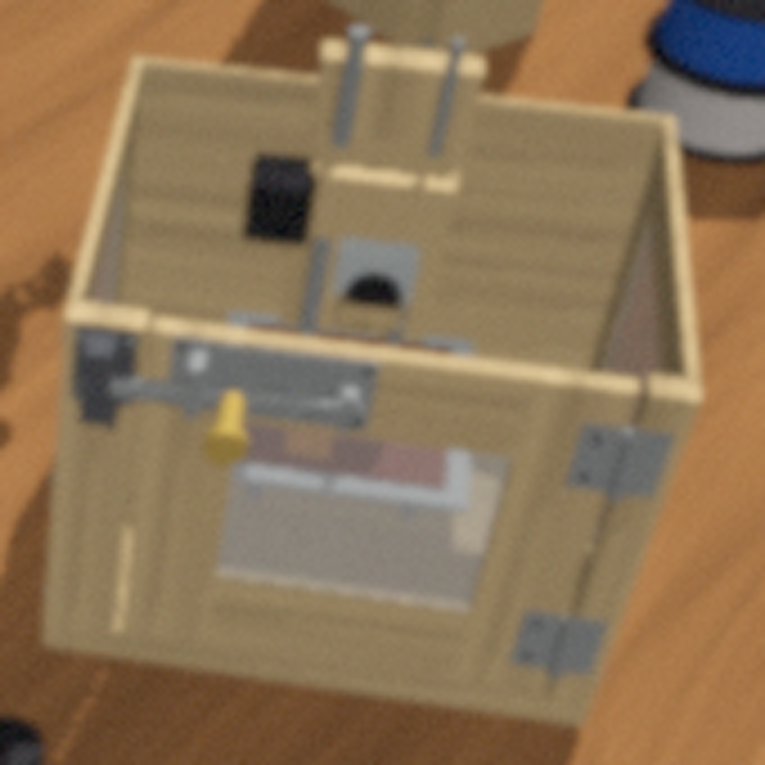

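View pics/t_c.png

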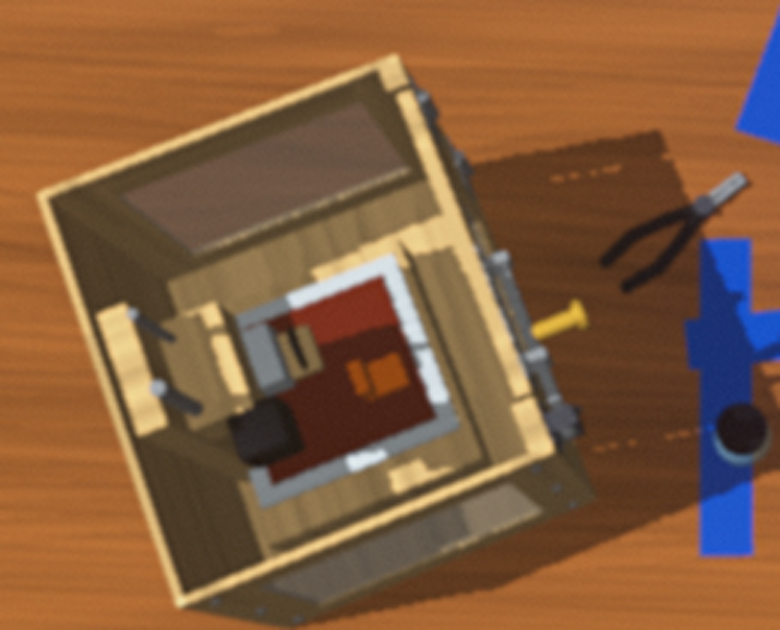

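Run:
```python
from h import *
cs,ct=load('scene0'),load('top0')
S=lambda x,y:(round(335+x/4.5),round(80+y/4.5))
T=lambda x,y:(round(40+x/3),round(110+y/3))
for n,p in dict(leftfrontcorner=(75,312),rightfrontcorner=(695,392),ghinge=(640,385),gatefrontL=(150,420),gfR=(540,420),gbot=(150,600),gbotR=(450,650),knob=(228,440),neck=(232,405),postL=(70,600),postlow=(60,640),rightpost=(650,520)).items():
    print('S',n,S(*p),pt(cs,*S(*p)).round(4))
for n,p in dict(top_edgeR=(408,95),top_edge_gate=(520,395),post_corner=(548,445),head=(578,314),neck=(552,323),backL=(45,195),backR=(182,600),fr=(395,60)).items():
    print('T',n,T(*p),pt(ct,*T(*p)).round(4))
# plane fit: gate front, scene
pts=[]
for v in range(150,235):
    for u in range(340,490):
        if cs['range_z'][v,u]>0:
            pts.append(pt(cs,u,v))
P=np.array(pts)
P=P[(P[:,2]>.03)&(P[:,2]<.17)]
# RANSAC vertical line in xy
rng=np.random.default_rng(0);best=None
for _ in range(2000):
    a,b=P[rng.choice(len(P),2,False),:2];d=b-a;L=np.hypot(*d)
    if L<.1: continue
    n=np.array([-d[1],d[0]])/L
    m=abs((P[:,:2]-a)@n)<.002
    if best is None or m.sum()>best.sum(): best=m
Q=P[best];c0=Q[:,:2].mean(0);_,_,vt=np.linalg.svd(Q[:,:2]-c0)
print(len(P),best.sum(),c0,vt, np.degrees(np.arctan2(vt[1,1],vt[1,0])),Q.min(0),Q.max(0))
# brass pixels
for nm,c in (('s',cs),('t',ct)):
    h=cv2.cvtColor(c['pixels'],cv2.COLOR_RGB2HSV)
    m=(h[...,0]>18)&(h[...,0]<32)&(h[...,1]>150)&(h[...,2]>120)
    vv,uu=np.nonzero(m); 
    B=np.array([pt(c,u,v) for u,v in zip(uu,vv)]);k=(abs(B[:,2]-.232)<.03)
    print(nm,len(B),k.sum(),B[k].mean(0).round(4),B[k].min(0).round(4),B[k].max(0).round(4), uu[k].min(),uu[k].max(),vv[k].min(),vv[k].max())
    np.save(f'pics/b{nm}.npy',B[k])
```

```text
S leftfrontcorner (352, 149) [0.5022 0.0414 0.2641]
S rightfrontcorner (489, 167) [0.8109 0.1859 0.2633]
S ghinge (477, 166) [0.759  0.2923 0.1764]
S gatefrontL (368, 173) [0.5473 0.0573 0.1982]
S gfR (455, 173) [0.7443 0.1491 0.2356]
S gbot (368, 213) [0.5583 0.0637 0.0538]
S gbotR (435, 224) [0.7329 0.1397 0.0542]
S knob (386, 178) [0.6173 0.0233 0.2382]
S neck (387, 170) [0.6036 0.0508 0.2393]
S postL (351, 213) [0.5148 0.0417 0.0455]
S postlow (348, 222) [0.5104 0.0362 0.0104]
S rightpost (479, 196) [0.8127 0.1814 0.1724]
T top_edgeR (176, 142) [0.7801 0.1694 0.2617]
T top_edge_gate (213, 242) [0.5399 0.0632 0.2612]
T post_corner (223, 258) [0.5038 0.0379 0.2597]
T head (233, 215) [0.6099 0.0243 0.2429]
T neck (224, 218) [0.6027 0.0456 0.2396]
T backL (55, 175) [0.6871 0.446  0.2629]
T backR (101, 310) [0.3762 0.2989 0.2678]
T fr (172, 130) [0.8095 0.1811 0.2638]
5660 2502 [0.65367947 0.10720945] [[ 0.90564344  0.42404003]
 [ 0.42404003 -0.90564344]] -64.91008413614821 [0.49854806 0.03319772 0.03000144] [0.81658268 0.18513106 0.16994212]
s 422 105 [-0.4098  0.0303  0.2095] [-0.5358  0.0072  0.202 ] [0.6196 0.0583 0.2403] 104 387 56 180
t 338 113 [0.6061 0.0392 0.2386] [0.5931 0.0198 0.2304] [0.6228 0.0606 0.2488] 218 235 210 222
```

```bash
cat >> h.py <<'E'
d=np.array([0.90564,0.42404,0]); n=np.array([-0.42404,0.90564,0])
E
python3 - <<'E'
from h import *
c0=np.array([.65368,.10721,0]); O=c0-0.0773*d
for f in 'st':
    B=np.load(f'pics/b{f}.npy');B=B[B[:,0]>.4]; L=(B-O)
    a=L@d; o=-L@n
    print(f,len(B),'along d',np.percentile(a,[0,5,50,95,100]).round(4),'out',np.percentile(o,[0,5,50,95,100]).round(4))
    for lo,hi in((15,25),(25,35),(35,45),(45,52),(52,66)):
        m=(o*1e3>lo)&(o*1e3<hi)
        if m.any(): print(lo,m.sum(),a[m].mean().round(4),a[m].min().round(4),a[m].max().round(4),'z',B[m,2].min().round(4),B[m,2].max().round(4))
print(O)
ct=load('top0')
# max height inside enclosure
P=np.array([pt(ct,u,v) for v in range(110,330) for u in range(40,300) if ct['range_z'][v,u]>0])
print(P[np.argsort(-P[:,2])[:5]])
L=P-O;a=L@d;o=-L@n
# silhouette ends: top edge front of gate & post
m=(abs(P[:,2]-.262)<.006)&(o<.005)&(o>-.03)
print(a[m].min(),a[m].max(),o[m].max())
# jar
m=(P[:,2]>.05)&(P[:,2]<.07)&(o>.08)&(abs(a)<.12)
print('jar',m.sum(),a[m].mean(),o[m].min(),o[m].max())
print(vision, [x for x in dir(r) if x[0]!='_'])
E
```

```text
s 9 along d [-0.0006  0.0002  0.0059  0.0107  0.0115] out [0.0595 0.0596 0.0602 0.0629 0.0636]
52 9 0.0055 -0.0006 0.0115 z 0.2302 0.2403
t 113 along d [-0.0041 -0.0012  0.0047  0.0131  0.0168] out [0.0185 0.0216 0.0425 0.0589 0.0604]
15 16 0.0055 -0.0009 0.0135 z 0.2329 0.2429
25 24 0.0059 -0.0001 0.0131 z 0.2321 0.244
35 24 0.0052 -0.001 0.0127 z 0.2323 0.2446
45 18 0.0057 -0.001 0.0128 z 0.2304 0.2407
52 31 0.0049 -0.0041 0.0168 z 0.2335 0.2488
[0.58367403 0.07443171 0.        ]
[[0.52778988 0.31479423 0.33159355]
 [0.52362809 0.31478339 0.33031566]
 [0.57658477 0.33667296 0.33016309]
 [0.57891914 0.33710508 0.32981557]
 [0.576656   0.33912499 0.32954416]]
-0.0946609890406723 0.2584614274303008 0.00481494976695314
jar 241 -0.095703431029971 0.12205851421191496 0.16742810353104454
<host.Vision object at 0x7fecb1e281a0> ['PlanningError', 'hand_in', 'tcp_to_grasp']
```

servo_tool(commands=[{"y":-40,"hand":0.7},{"y":-85,"hand":0.7},{"y":-130,"hand":0.7},{"y":-170,"hand":0.7},{"y":-200,"x":-10,"z":-18,"ry":0.05,"hand":0.7},{"y":-200,"x":-30,"z":-52,"ry":0.11,"hand":0.7},{"y":-200,"x":-54,"z":-92,"ry":0.17,"hand":0.7},{"y":-200,"x":-78,"z":-133,"ry":0.23,"hand":0.7},{"y":-200,"x":-102,"z":-175,"ry":0.29,"hand":0.7},{"y":-200,"x":-126,"z":-217,"ry":0.35,"hand":0.7},{"y":-200,"x":-150,"z":-258,"ry":0.41,"hand":0.7},{"y":-200,"x":-174,"z":-299,"ry":0.47,"hand":0.7},{"y":-200,"x":-198,"z":-340,"ry":0.53,"hand":0.7},{"y":-200,"x":-222,"z":-381,"ry":0.59,"hand":0.7},{"y":-200,"x":-246,"z":-422,"ry":0.65,"hand":0.7},{"y":-200,"x":-270,"z":-463,"ry":0.7,"hand":0.7},{"y":-200,"x":-292,"z":-501,"ry":0.74,"hand":0.7},{"y":-200,"x":-310,"z":-532,"ry":0.765,"hand":0.7},{"y":-200,"x":-321,"z":-550,"ry":0.772,"hand":0.7},{"y":-200,"x":-321,"z":-550,"ry":0.772,"hand":0.7}])

```text
invalid input
```

servo_tool(commands=[{"rx":0,"ry":0,"rz":0,"x":0,"y":-40,"z":0,"hand":0.7},{"rx":0,"ry":0,"rz":0,"x":0,"y":-85,"z":0,"hand":0.7},{"rx":0,"ry":0,"rz":0,"x":0,"y":-130,"z":0,"hand":0.7},{"rx":0,"ry":0,"rz":0,"x":0,"y":-170,"z":0,"hand":0.7},{"rx":0,"ry":0,"rz":0,"x":0,"y":-200,"z":0,"hand":0.7}], force=30)

```text
clock: 0.65
tcp_pos: [0.2029, 0.5378, 0.4338]
orientation: [-1.571, -0.002, 1.21]
contact_force: [-0.2, -0.4, 0.0]
width: 0.703
```

servo_tool(commands=[{"rx":0,"rz":0,"y":0,"x":-10,"z":-18,"ry":0.05,"hand":0.7},{"rx":0,"rz":0,"y":0,"x":-30,"z":-52,"ry":0.11,"hand":0.7},{"rx":0,"rz":0,"y":0,"x":-54,"z":-92,"ry":0.17,"hand":0.7},{"rx":0,"rz":0,"y":0,"x":-78,"z":-133,"ry":0.23,"hand":0.7},{"rx":0,"rz":0,"y":0,"x":-102,"z":-175,"ry":0.29,"hand":0.7},{"rx":0,"rz":0,"y":0,"x":-126,"z":-217,"ry":0.35,"hand":0.7},{"rx":0,"rz":0,"y":0,"x":-150,"z":-258,"ry":0.41,"hand":0.7},{"rx":0,"rz":0,"y":0,"x":-174,"z":-299,"ry":0.47,"hand":0.7},{"rx":0,"rz":0,"y":0,"x":-198,"z":-340,"ry":0.53,"hand":0.7},{"rx":0,"rz":0,"y":0,"x":-222,"z":-381,"ry":0.59,"hand":0.7},{"rx":0,"rz":0,"y":0,"x":-246,"z":-422,"ry":0.65,"hand":0.7},{"rx":0,"rz":0,"y":0,"x":-270,"z":-463,"ry":0.7,"hand":0.7},{"rx":0,"rz":0,"y":0,"x":-292,"z":-501,"ry":0.74,"hand":0.7},{"rx":0,"rz":0,"y":0,"x":-310,"z":-532,"ry":0.765,"hand":0.7},{"rx":0,"rz":0,"y":0,"x":-321,"z":-550,"ry":0.772,"hand":0.7},{"rx":0,"rz":0,"y":0,"x":-321,"z":-550,"ry":0.772,"hand":0.7},{"rx":0,"rz":0,"y":0,"x":-321,"z":-550,"ry":0.772,"hand":0.7}], force=30)

```text
clock: 2.35
tcp_pos: [0.6042, 0.0436, 0.4309]
orientation: [-1.57, 0.001, 0.438]
contact_force: [0.0, 0.3, -0.4]
width: 0.702
```

Run:
```python
from h import *
o=monitor.get_obs();print(o['clock'],o['tcp_pos'],o['orientation'],o['q'].round(2))
c=shot('wrist','w1')
print(c['pose'].round(3))
```

```text
2.35 [0.60418894 0.04355803 0.4309115 ] [-1.57038545e+00  6.07762764e-04  4.37783339e-01] [-0.21  0.66  0.23  0.88 -0.14  1.61  0.41]
[[ 0.906  0.401  0.139  0.569]
 [ 0.424 -0.856 -0.297  0.121]
 [-0.     0.328 -0.945  0.572]
 [ 0.     0.     0.     1.   ]]
```

View pics/w1.png

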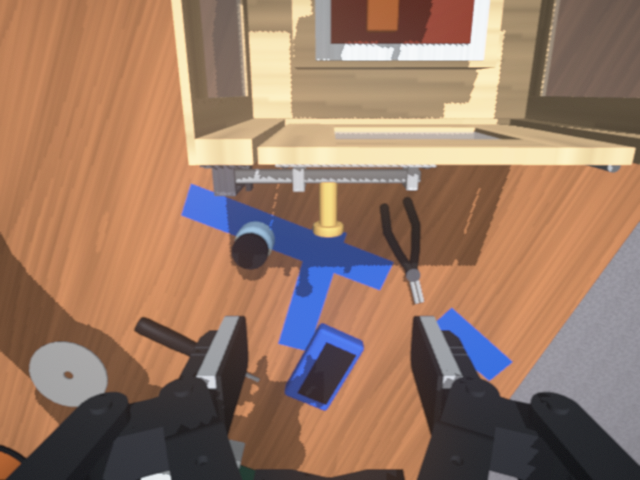

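The wrist view shows the knob neck at u≈329, v 182–224, its head at (328,229), and the gate's front edge level at v≈164. I'll measure the neck.

Run:
```python
from h import *
c=load('w1'); O=np.array([.58367,.07443,0])
p=c['pixels']
for v in (190,200,210,220,229,234):
    h=cv2.cvtColor(p[v:v+1],cv2.COLOR_RGB2HSV)[0]
    u=np.nonzero((h[:,0]>15)&(h[:,0]<32)&(h[:,1]>110)&(np.abs(np.arange(640)-328)<25))[0]
    z=np.median(c['range_z'][v,326:331])
    q=pt(c,(u.min()+u.max())/2,v,z)-O
    print(v,u.min(),u.max(),z,'along',round(q@d,4),'out',round(-q@n,4),'z',q[2].round(4))
for u in (210,300,400,500,600):
    print(u,[ (v,(( -(pt(c,u,v)-O)@n).round(4)),pt(c,u,v)[2].round(3)) for v in (156,160,163,166)])
q=c['range_z']; 
o=monitor.get_obs(); t=o['tcp_pos']-O; print('tcp along',t@d,'out',-t@n)
```

```text
190 319 336 0.3348715 along 0.005 out 0.024 z 0.2429
200 319 336 0.33754 along 0.005 out 0.0319 z 0.2429
210 319 336 0.34039307 along 0.005 out 0.04 z 0.2427
220 319 336 0.34300908 along 0.005 out 0.0482 z 0.2427
229 314 343 0.34028867 along 0.0058 out 0.0542 z 0.2477
234 318 338 0.34059593 along 0.0054 out 0.058 z 0.2487
210 [(156, np.float64(-0.0046), np.float64(0.261)), (160, np.float64(-0.0017), np.float64(0.261)), (163, np.float64(0.0002), np.float64(0.262)), (166, np.float64(0.0027), np.float64(0.26))]
300 [(156, np.float64(-0.0048), np.float64(0.262)), (160, np.float64(-0.0018), np.float64(0.261)), (163, np.float64(0.0004), np.float64(0.26)), (166, np.float64(0.0027), np.float64(0.26))]
400 [(156, np.float64(-0.0044), np.float64(0.259)), (160, np.float64(-0.0016), np.float64(0.26)), (163, np.float64(0.0004), np.float64(0.261)), (166, np.float64(0.0027), np.float64(0.26))]
500 [(156, np.float64(-0.0045), np.float64(0.26)), (160, np.float64(-0.0016), np.float64(0.259)), (163, np.float64(0.0003), np.float64(0.261)), (166, np.float64(0.0452), np.float64(-0.002))]
600 [(156, np.float64(-0.0047), np.float64(0.262)), (160, np.float64(-0.0019), np.float64(0.261)), (163, np.float64(0.0003), np.float64(0.261)), (166, np.float64(0.008), np.float64(0.227))]
tcp along 0.00554593530767439 out 0.03607300522313136
```

servo_tool(commands=[{"rx":0,"ry":0,"rz":0,"x":0,"y":35,"z":-1,"hand":0.7},{"rx":0,"ry":0,"rz":0,"x":0,"y":75,"z":-1,"hand":0.7},{"rx":0,"ry":0,"rz":0,"x":0,"y":115,"z":-1,"hand":0.7},{"rx":0,"ry":0,"rz":0,"x":0,"y":145,"z":-1,"hand":0.7},{"rx":0,"ry":0,"rz":0,"x":0,"y":170,"z":-1,"hand":0.7},{"rx":0,"ry":0,"rz":0,"x":0,"y":190,"z":-1,"hand":0.7},{"rx":0,"ry":0,"rz":0,"x":0,"y":205,"z":-1,"hand":0.7},{"rx":0,"ry":0,"rz":0,"x":0,"y":216,"z":-1,"hand":0.7},{"rx":0,"ry":0,"rz":0,"x":0,"y":216,"z":-1,"hand":0.5},{"rx":0,"ry":0,"rz":0,"x":0,"y":216,"z":-1,"hand":0.4}], force=30)

```text
clock: 3.4
tcp_pos: [0.6048, 0.0429, 0.216]
orientation: [-1.571, -0.001, 0.439]
contact_force: [0.4, 0.5, 0.0]
width: 0.397
```

Run:
```python
from h import *
o=monitor.get_obs();print(o['clock'],o['tcp_pos'],o['orientation'],o['contact_force'],o['width'])
c=shot('wrist','w2'); shot('scene','s2'); crop('s2',330,60,530,210,4,'s2c')
```

```text
3.4 [0.60475996 0.04293083 0.21599858] [-1.57106283e+00 -6.17584586e-04  4.38580583e-01] [0.35346981 0.46458199 0.00126559] 0.39746421977909147
```

View pics/w2.png

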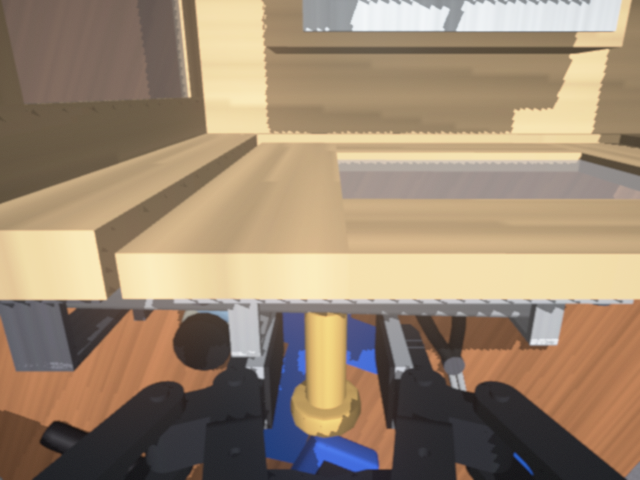

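View pics/s2c.png

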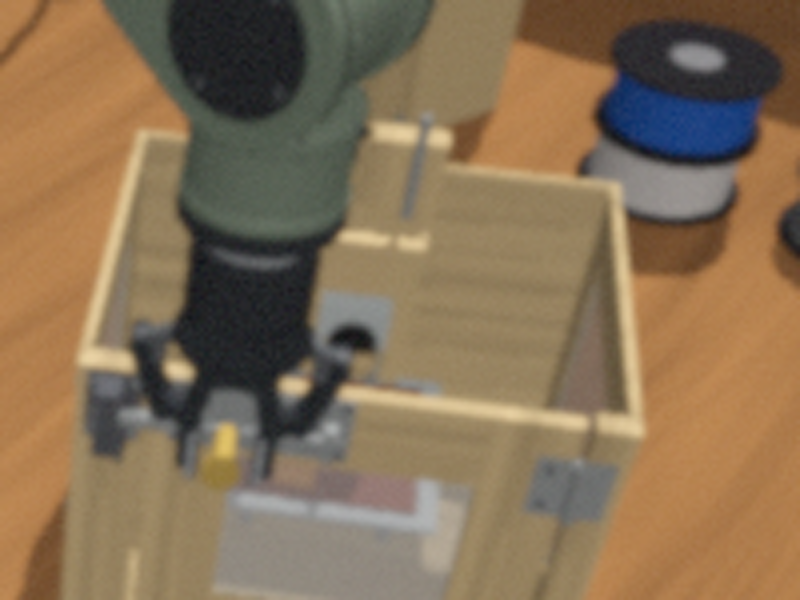

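The fingers straddle the neck: neck at u≈326, v 315–390, with finger inner edges at u≈275 and u≈385. Closing the gripper.

servo_tool(commands=[{"rx":0,"ry":0,"rz":0,"x":0,"y":0,"z":0,"hand":0.25},{"rx":0,"ry":0,"rz":0,"x":0,"y":0,"z":0,"hand":0.15},{"rx":0,"ry":0,"rz":0,"x":0,"y":0,"z":0,"hand":0.0},{"rx":0,"ry":0,"rz":0,"x":0,"y":0,"z":0,"hand":0.0},{"rx":0,"ry":0,"rz":0,"x":0,"y":0,"z":0,"hand":0.0},{"rx":0,"ry":0,"rz":0,"x":0,"y":0,"z":0,"hand":0.0}], force=30)

```text
clock: 4.1
tcp_pos: [0.6047, 0.0426, 0.2153]
orientation: [-1.571, 0.0, 0.438]
contact_force: [0.4, 0.4, -0.9]
width: 0.151
```

Run:
```python
from h import *
o=monitor.get_obs();print(o['clock'],o['tcp_pos'],o['orientation'],o['contact_force'],o['torque'],o['width'])
c=shot('wrist','w3');
```

```text
4.1 [0.60468541 0.04257198 0.21530066] [-1.57085258e+00  8.03538093e-06  4.38023347e-01] [ 0.40601369  0.40089061 -0.89374215] [ 0.21151067 -0.14198483 -0.02067742] 0.15099408357323044
```

View pics/w3.png

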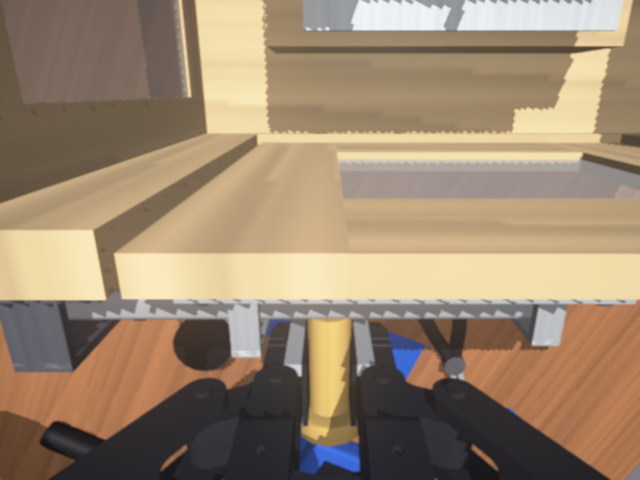

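The pads hold the neck: width 0.151 is about 13 mm, against a 14 mm neck. I'll lift 6 mm first and check the result.

servo_tool(commands=[{"rx":0,"ry":0,"rz":0,"x":0,"y":-2,"z":0,"hand":0.0},{"rx":0,"ry":0,"rz":0,"x":0,"y":-4,"z":0,"hand":0.0},{"rx":0,"ry":0,"rz":0,"x":0,"y":-6,"z":0,"hand":0.0},{"rx":0,"ry":0,"rz":0,"x":0,"y":-6,"z":0,"hand":0.0},{"rx":0,"ry":0,"rz":0,"x":0,"y":-6,"z":0,"hand":0.0}], force=30)

```text
clock: 4.65
tcp_pos: [0.6045, 0.0426, 0.2211]
orientation: [-1.571, 0.001, 0.438]
contact_force: [-1.5, 0.4, -7.2]
width: 0.147
```

Run:
```python
from h import *
o=monitor.get_obs();print(o['clock'],o['tcp_pos'],o['contact_force'],o['torque'],o['width'])
c=shot('wrist','w4'); crop('w4',0,290,560,470,1.4,'w4c'); crop('w3',0,290,560,470,1.4,'w3c')
a=cv2.imread('pics/w3c.png');b=cv2.imread('pics/w4c.png');cv2.imwrite('pics/w34.png',np.vstack([a,b]))
```

```text
4.65 [0.60449199 0.04255805 0.22110934] [-1.52711508  0.4039141  -7.24970839] [0.03093178 0.11932932 0.0241333 ] 0.14696799980010578
```

View pics/w34.png

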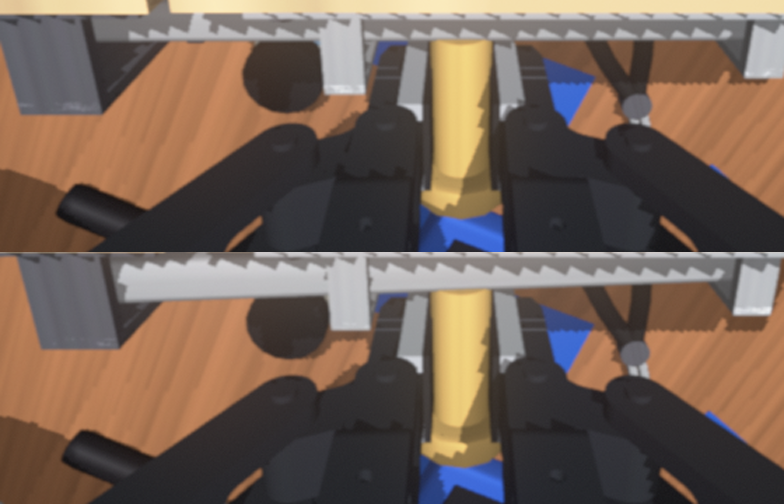

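Compared with before, the rod visibly rises towards the nose, so it is rocking up. The vertical force is 7 N, so I'll measure the actual tilt from depth.

Run:
```python
from h import *
O=np.array([.58367,.07443,0])
for t in ('w1','w2','w3','w4'):
    c=load(t)
    V,U=np.mgrid[0:480,0:640]; Z=c['range_z']
    Kin=np.linalg.inv(c['intrinsics'])
    P=np.stack([U,V,np.ones_like(U)],-1)@Kin.T*Z[...,None]
    P=P@c['pose'][:3,:3].T+c['pose'][:3,3]
    L=P-O; a=L@d; o=-L@n; z=P[...,2]
    m=(Z>0)&(o>.009)&(o<.017)&(z>.225)&(z<.258)
    print(t,end=' ')
    for lo in np.arange(-.09,.09,.01):
        k=m&(a>=lo)&(a<lo+.01)
        if k.sum()>5: print(f'{lo*1e3:.0f}:{np.median(z[k])*1e3:.1f}',end=' ')
    print()
    m=(Z>0)&(o>.024)&(o<.045)&(abs(a-.0052)<.002)&(z>.22)
    print('   neck top',np.median(z[m])if m.sum() else None)
```

```text
w1 -80:256.6 -70:243.2 -60:242.0 -50:241.7 -40:241.4 -30:241.5 -20:253.3 -10:241.1 -0:240.8 10:240.7 20:240.5 30:240.4 40:240.1 50:240.1 60:241.0 70:247.5 
   neck top 0.24345158527659344
w2 -90:256.1 -80:256.7 -70:256.4 -60:234.4 -50:234.9 -40:235.3 -30:253.2 -20:253.7 -10:236.5 -0:237.0 10:237.4 20:237.8 30:238.3 40:238.6 50:239.0 60:247.2 70:247.8 
   neck top 0.23880314485060022
w3 -90:256.2 -80:256.7 -70:256.0 -60:240.6 -50:240.6 -40:240.6 -30:240.9 -20:253.6 -10:240.4 -0:240.3 10:240.2 20:240.1 30:240.2 40:240.1 50:240.0 60:247.3 70:247.8 
   neck top 0.24216705802896465
w4 -90:256.0 -80:256.8 -70:254.6 -60:249.4 -50:248.7 -40:248.1 -30:247.6 -20:253.5 -10:245.9 -0:245.2 10:244.4 20:243.7 30:243.0 40:242.1 50:241.4 60:247.1 70:247.8 
   neck top 0.2470516798203639
```

The tilt relative to the hanging pose (slope −0.042 just before the grasp) is now about 0.115 rad. Closing the pads had already raised the knob about 3 mm, so the bolt sits close to its upper stop. I'll come down 2 mm to get about 6 mm of lift.

servo_tool(commands=[{"rx":0,"ry":0,"rz":0,"x":0,"y":1,"z":0,"hand":0.0},{"rx":0,"ry":0,"rz":0,"x":0,"y":2,"z":0,"hand":0.0},{"rx":0,"ry":0,"rz":0,"x":0,"y":2,"z":0,"hand":0.0},{"rx":0,"ry":0,"rz":0,"x":0,"y":2,"z":0,"hand":0.0}], force=30)

```text
clock: 5.1
tcp_pos: [0.6048, 0.0425, 0.2194]
orientation: [-1.571, -0.0, 0.438]
contact_force: [-0.9, 0.3, -2.3]
width: 0.152
```

```bash
cat >> h.py <<'E'
def tilt(t,O=np.array([.58367,.07443,0])):
    c=load(t)
    V,U=np.mgrid[0:480,0:640]; Z=c['range_z']
    P=np.stack([U,V,np.ones_like(U)],-1)@np.linalg.inv(c['intrinsics']).T*Z[...,None]
    P=P@c['pose'][:3,:3].T+c['pose'][:3,3]
    L=P-O; a=L@d; o=-L@n; z=P[...,2]
    m=(Z>0)&(o>.009)&(o<.017)&(z>.225)&(z<.252)&(a>-.06)&(a<.055)
    m&=~((a<-.015)&(a>-.03)&(z>.251))
    p=np.polyfit(a[m],z[m],1); e=z-np.polyval(p,a); m&=abs(e)<.003; p=np.polyfit(a[m],z[m],1)
    print(t,'slope',p[0].round(4),'lift',(-p[0]+-.042*-1*1 if 0 else -p[0]+.042).round(4),m.sum())
E
python3 - <<'E'
from h import *
o=monitor.get_obs();print(o['clock'],o['tcp_pos'],o['contact_force'],o['torque'],o['width'])
c=shot('wrist','w5')
for t in('w2','w3','w4','w5'): tilt(t)
E
```

```text
5.1 [0.60475248 0.042526   0.21944108] [-0.8992624   0.328783   -2.33217096] [-0.01108234  0.18606643 -0.00747265] 0.15226002827690913
w2 slope 0.0418 lift 0.0002 2316
w3 slope -0.0057 lift 0.0477 4357
w4 slope -0.0719 lift 0.1139 7503
w5 slope -0.0565 lift 0.0985 7025
```

Lift is about 0.099 rad (≈6.9 mm), inside the window. Drawing the bolt now.

servo_tool(commands=[{"rx":0,"ry":0,"rz":0,"x":2,"y":0,"z":0,"hand":0.0},{"rx":0,"ry":0,"rz":0,"x":5,"y":0,"z":0,"hand":0.0},{"rx":0,"ry":0,"rz":0,"x":8,"y":0,"z":0,"hand":0.0},{"rx":0,"ry":0,"rz":0,"x":11,"y":0,"z":0,"hand":0.0},{"rx":0,"ry":0,"rz":0,"x":14,"y":0,"z":0,"hand":0.0},{"rx":0,"ry":0,"rz":0,"x":17,"y":0,"z":0,"hand":0.0},{"rx":0,"ry":0,"rz":0,"x":20,"y":0,"z":0,"hand":0.0},{"rx":0,"ry":0,"rz":0,"x":23,"y":0,"z":0,"hand":0.0},{"rx":0,"ry":0,"rz":0,"x":26,"y":0,"z":0,"hand":0.0},{"rx":0,"ry":0,"rz":0,"x":29,"y":0,"z":0,"hand":0.0},{"rx":0,"ry":0,"rz":0,"x":32,"y":0,"z":0,"hand":0.0},{"rx":0,"ry":0,"rz":0,"x":32,"y":0,"z":0,"hand":0.0},{"rx":0,"ry":0,"rz":0,"x":32,"y":0,"z":0,"hand":0.0}], force=30)

```text
clock: 6.45
tcp_pos: [0.6337, 0.0562, 0.2193]
orientation: [-1.571, -0.0, 0.438]
contact_force: [0.6, 0.7, -1.0]
width: 0.147
```

Run:
```python
from h import *
o=monitor.get_obs();print(o['clock'],o['tcp_pos'],o['orientation'],o['contact_force'],o['torque'],o['width'])
c=shot('wrist','w6'); tilt('w6')
```

```text
6.45 [0.63371781 0.05623107 0.21926766] [-1.57079154e+00 -1.67234880e-04  4.38071272e-01] [ 0.58992171  0.67162456 -0.97333682] [ 0.11376611 -0.03816281 -0.02162256] 0.14680169886583952
w6 slope -0.054 lift 0.096 6748
```

View pics/w6.png

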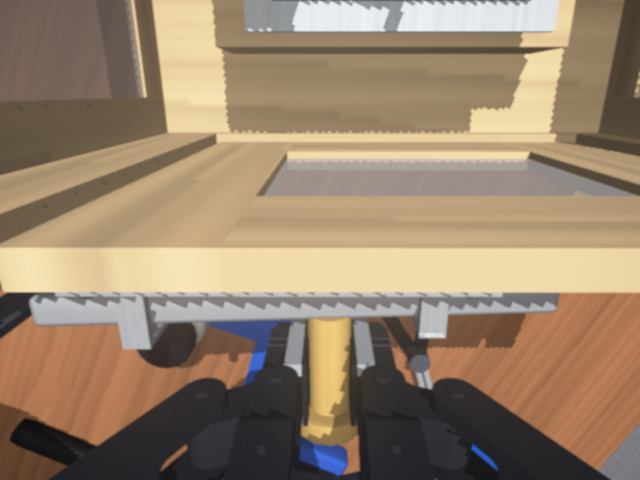

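Run:
```python
import numpy as np
p=np.array([-.183,-.037])
for t in [.01,.03,.05,.075,.1,.125,.15,.175,.2,.225,.25,.275,.3,.32,.335]:
    c,s=np.cos(t),np.sin(t); q=np.array([c*p[0]-s*p[1],s*p[0]+c*p[1]])-p
    print(t,(q*1e3).round(1))
```

```text
0.01 [ 0.4 -1.8]
0.03 [ 1.2 -5.5]
0.05 [ 2.1 -9.1]
0.075 [  3.3 -13.6]
0.1 [  4.6 -18.1]
0.125 [  6.  -22.5]
0.15 [  7.6 -26.9]
0.175 [  9.2 -31.3]
0.2 [ 11.  -35.6]
0.225 [ 12.9 -39.9]
0.25 [ 14.8 -44.1]
0.275 [ 16.9 -48.3]
0.3 [ 19.1 -52.4]
0.32 [ 20.9 -55.7]
0.335 [ 22.3 -58.1]
```

servo_tool(commands=[{"rx":0,"ry":-0.01,"rz":0,"x":0.4,"y":0,"z":-1.8,"hand":0.0},{"rx":0,"ry":-0.03,"rz":0,"x":1.2,"y":0,"z":-5.5,"hand":0.0},{"rx":0,"ry":-0.05,"rz":0,"x":2.1,"y":0,"z":-9.1,"hand":0.0},{"rx":0,"ry":-0.075,"rz":0,"x":3.3,"y":0,"z":-13.6,"hand":0.0},{"rx":0,"ry":-0.1,"rz":0,"x":4.6,"y":0,"z":-18.1,"hand":0.0},{"rx":0,"ry":-0.125,"rz":0,"x":6,"y":0,"z":-22.5,"hand":0.0},{"rx":0,"ry":-0.15,"rz":0,"x":7.6,"y":0,"z":-26.9,"hand":0.0},{"rx":0,"ry":-0.15,"rz":0,"x":7.6,"y":0,"z":-26.9,"hand":0.0}], force=30)

```text
clock: 7.3
tcp_pos: [0.6522, 0.0342, 0.2191]
orientation: [-1.571, 0.0, 0.589]
contact_force: [-1.4, 1.7, -1.0]
width: 0.152
```

Run:
```python
from h import *
o=monitor.get_obs();print(o['clock'],o['tcp_pos'],o['orientation'],o['contact_force'],o['torque'],o['width'])
c=shot('wrist','w7')
```

```text
7.3 [0.65222924 0.03420695 0.2191435 ] [-1.57106609e+00  3.07800544e-04  5.88582833e-01] [-1.44843442  1.70064768 -1.00194255] [ 0.18829471  0.29672719 -0.00338396] 0.1522392127168633
```

View pics/w7.png

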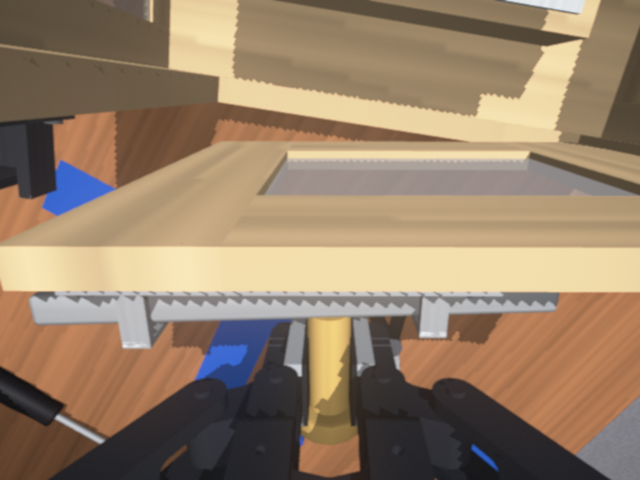

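The gate edge stays level in the wrist view (v≈248), so the gate turns with the tool. The keeper, at (35,155), stays behind. Continuing to about 0.335 rad.

servo_tool(commands=[{"rx":0,"ry":-0.01,"rz":0,"x":0.4,"y":0,"z":-1.8,"hand":0.0},{"rx":0,"ry":-0.03,"rz":0,"x":1.2,"y":0,"z":-5.5,"hand":0.0},{"rx":0,"ry":-0.05,"rz":0,"x":2.1,"y":0,"z":-9.1,"hand":0.0},{"rx":0,"ry":-0.075,"rz":0,"x":3.3,"y":0,"z":-13.6,"hand":0.0},{"rx":0,"ry":-0.1,"rz":0,"x":4.6,"y":0,"z":-18.1,"hand":0.0},{"rx":0,"ry":-0.125,"rz":0,"x":6,"y":0,"z":-22.5,"hand":0.0},{"rx":0,"ry":-0.15,"rz":0,"x":7.6,"y":0,"z":-26.9,"hand":0.0},{"rx":0,"ry":-0.17,"rz":0,"x":8.9,"y":0,"z":-30.4,"hand":0.0},{"rx":0,"ry":-0.185,"rz":0,"x":9.9,"y":0,"z":-33,"hand":0.0},{"rx":0,"ry":-0.185,"rz":0,"x":9.9,"y":0,"z":-33,"hand":0.0},{"rx":0,"ry":-0.185,"rz":0,"x":9.9,"y":0,"z":-33,"hand":0.0}], force=30)

```text
clock: 8.45
tcp_pos: [0.6784, 0.013, 0.2192]
orientation: [-1.571, 0.0, 0.773]
contact_force: [-1.3, 0.2, -0.8]
width: 0.153
```

Run:
```python
from h import *
o=monitor.get_obs();print(o['clock'],o['tcp_pos'],o['orientation'],o['contact_force'],o['torque'],o['width'],o['qd'].round(3))
c=shot('wrist','w8'); shot('top','t8'); shot('scene','s8'); crop('t8',60,100,320,300,3,'t8c')
```

```text
8.45 [0.67839224 0.01301583 0.21922768] [-1.57074814e+00  2.92673254e-04  7.72748418e-01] [-1.25287164  0.23182131 -0.83343012] [ 0.05261151  0.36870624 -0.03445645] 0.15333857148989857 [-0.003 -0.002  0.002  0.004  0.    -0.001 -0.002]
```

View pics/w8.png

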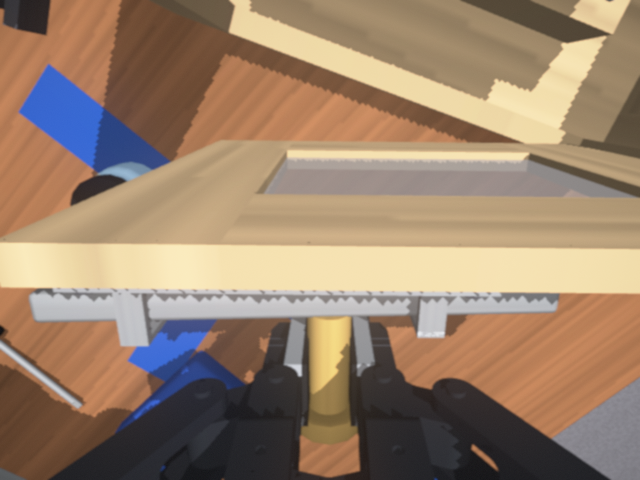

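View pics/t8c.png

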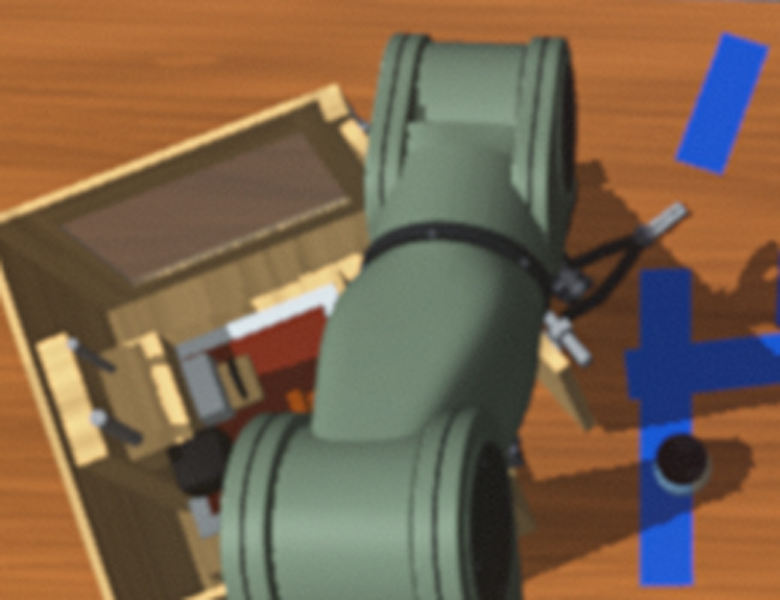

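View pics/s8.png

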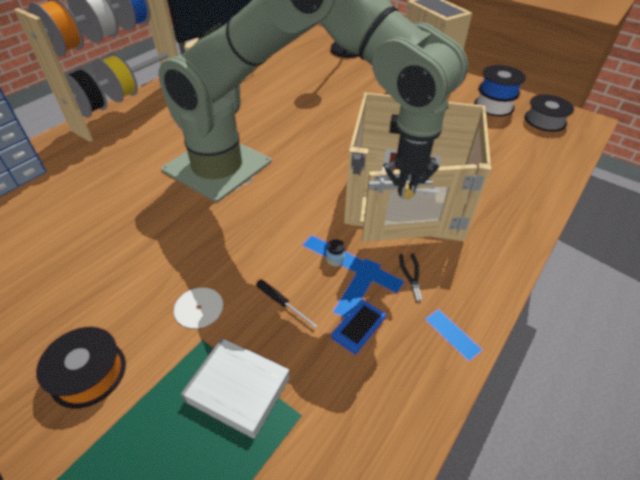

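The gate is ajar with the knob still between the pads, and the jar, pliers and other items look untouched. I'll measure the gap and compare the bystanders.

Run:
```python
from h import *
O=np.array([.58367,.07443,0]); H=O+.22*d
def cloud(t):
    c=load(t);V,U=np.mgrid[0:480,0:640];Z=c['range_z']
    P=np.stack([U,V,np.ones_like(U)],-1)@np.linalg.inv(c['intrinsics']).T*Z[...,None]
    return P@c['pose'][:3,:3].T+c['pose'][:3,3],Z
for t in('w1','w6','w7','w8'):
    P,Z=cloud(t); L=P-H; a=L@d;o=-L@n;z=P[...,2]
    m=(Z>0)&(abs(z-.261)<.004)&(a<-.02)&(a>-.28)&(o>-.03)
    # front edge: per-bin max outward relative to angle guess
    best=None
    th=dict(w1=0,w6=0,w7=.15,w8=.335)[t]
    u=np.array([-np.cos(th),np.sin(th)]);w=np.array([np.sin(th),np.cos(th)])
    X=np.stack([a[m],o[m]],-1);s=X@u;q=X@w
    k0=abs(q)<.03;s,q=s[k0],q[k0]
    xs,ys=[],[]
    for lo in np.arange(.03,.262,.006):
        k=(s>=lo)&(s<lo+.006)
        if k.sum()>3: xs.append(lo+.003);ys.append(np.percentile(q[k],97))
    p=np.polyfit(xs,ys,1);ang=th+np.arctan(p[0])
    print(t,'angle',ang.round(4),'offset at hinge mm',(p[1]*1e3).round(2),'len',s.max().round(4),'gap arc',(.27*ang).round(4),'sin',(.27*np.sin(ang)).round(4))
# bystander diff
for A,B in (('s8','scene0'),('t8','top0')):
    a=cv2.imread(f'pics/{A}.png').astype(int);b=cv2.imread(f'pics/{B}.png').astype(int)
    D=(abs(a-b).max(2)>60).astype(np.uint8)*255
    cv2.imwrite(f'pics/diff_{A}.png',D)
a=cv2.imread('pics/diff_s8.png');b=cv2.imread('pics/diff_t8.png');cv2.imwrite('pics/diff.png',cv2.resize(np.hstack([a,b]),(800,300)))
```

```text
w1 angle 0.008 offset at hinge mm 0.65 len 0.28 gap arc 0.0022 sin 0.0022
w6 angle -0.0048 offset at hinge mm 9.99 len 0.2656 gap arc -0.0013 sin -0.0013
w7 angle 0.1455 offset at hinge mm 10.75 len 0.2659 gap arc 0.0393 sin 0.0391
w8 angle 0.3223 offset at hinge mm 11.35 len 0.2661 gap arc 0.087 sin 0.0855
```

View pics/diff.png

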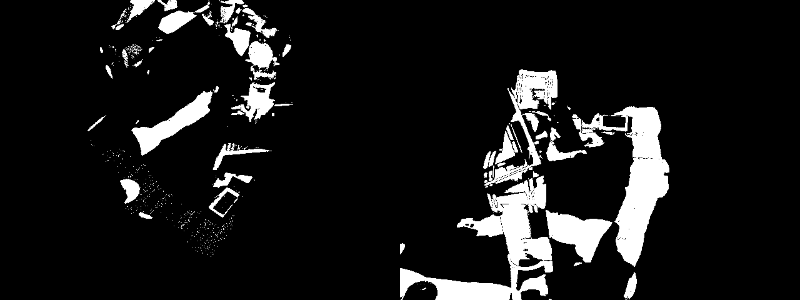

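The gate angle measures 0.32–0.335 rad, a gap of about 86–90 mm, with no drift. The image differences are only the arm, the gate and their shadows. I'll hold briefly to check it stays steady.

servo_tool(commands=[{"rx":0,"ry":0,"rz":0,"x":0,"y":0,"z":0,"hand":0.0},{"rx":0,"ry":0,"rz":0,"x":0,"y":0,"z":0,"hand":0.0},{"rx":0,"ry":0,"rz":0,"x":0,"y":0,"z":0,"hand":0.0},{"rx":0,"ry":0,"rz":0,"x":0,"y":0,"z":0,"hand":0.0},{"rx":0,"ry":0,"rz":0,"x":0,"y":0,"z":0,"hand":0.0}], force=30)

```text
clock: 9.1
tcp_pos: [0.6785, 0.0131, 0.2193]
orientation: [-1.571, 0.0, 0.773]
contact_force: [-1.9, 0.9, -1.4]
width: 0.153
```

Run:
```python
from h import *
o=monitor.get_obs();print(o['clock'],o['tcp_pos'],o['orientation'],o['contact_force'],o['width'])
c=shot('wrist','w9'); print(abs(load('w8')['pixels'].astype(int)-c['pixels'].astype(int)).mean())
print(r.hand_in())
```

```text
9.1 [0.67846954 0.01308097 0.21931191] [-1.57080236e+00  3.07349662e-05  7.73028761e-01] [-1.94978312  0.92224279 -1.39365034] 0.15292903028870933
0.8565614149305556
the job is handed in; nothing more can be done
None
```

The gate is open about a hand's breadth and the arm is still holding it there by the knob. I handed the job in at about 9 s; no verdict is reported.

**What I did:** I gripped the knob's neck from above at 30 N and lifted it about 7 mm (bolt tilt about 0.1 rad). I then drew the bolt back 32 mm, clear of the keeper, and swung the gate open along its arc.

**Last checks:**
- **Gap:** the tool turned 0.335 rad. The gate's edge in the wrist camera gave 0.322 to 0.327 rad, so the gap is about 86 to 90 mm.
- **Hold:** over the last half second the pose stayed still to about 0.1 mm. The tool carried about 2.2 N sideways, which fits the closing spring.
- **Other things on the desk:** compared with the first pictures, only the arm, the gate and shadows changed. I saw no sign that anything else moved.

**Checks that disagreed:**
- **Knob height:** it read 3 to 4 mm higher in the early pictures than just before the grip, and closing the pads raised it about 3 mm. I did not find out why.
- **Over-lift:** because of that, my first 6 mm lift took the bolt almost to its upper stop, with about 7 N at the wrist. I lowered it 2 mm before drawing.
- **Hinge line:** the gate-edge fit was about 10 mm off at the hinge, though its angles still matched the tool's turn to about 0.01 rad.

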